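# Hold a shelf bracket against its outline while it is screwed on

### The job

Be my third hand: pick up the brass shelf bracket and hold it upright, back plate flat against the wooden board on the white newel post and centred in the pencilled outline, so that I can screw it on. Bring it up gently, press with a steady push of about 10 newtons (the board gives a little on its rubber buffers) and finish while still gripping and pushing it there; do not put it down or let go. Leave the jar candle, the screwdriver and the tea-light dish where they are.

Things in the scene. Friction and masses are not known exactly. Their poses are not given: they have to be found in the camera images.
- bracket_web (a point): Brass L-shaped shelf bracket, about 0.25 kg, standing on its foot (44 wide x 60 x 6 thick). Upright back plate 70 wide x 70 high x 6. Grip its upright middle web: 12 thick (y), 6 to 58 above the underside, reaching to 54 in front of the plate's back face. This point: inside the web, 35 above the underside, 36 in front (-x) of the back face. Axes: x out through the plate's back, y across, z up.
- bracket_back (a point): Centre of the rear face of the bracket's back plate (the face that goes against the board), 35 above its underside; same axes as bracket_web.
- outline (a point): Centre of the pencilled 76 mm square, on the front of a light wood board (170 wide, 52 to 178 above the table) on a fixed white post (top at 184). Point is 115 above the table and moves with the board. Axes: x into the board (push this way, level), y across, z up; the bracket's axes match them in place, its underside 80 above the table. The post stands behind it, on the robot's side.
- board (a joint): How far (m) the board has been pushed back on its rubber buffers: 0 free, at most 0.022; springs back, 1.5 N per mm, so 10 N is about 0.0067.
- candle: Bystander: pale glass jar candle with a brass lid, 68 across, 85 high; origin at the centre of its underside.
- screwdriver: Bystander: screwdriver lying on the table; 200 long, 26 thick; origin below its middle, blade towards its x.
- dish: Bystander: round brass tea-light dish, 80 across, 34 high with its white candle; origin at the centre of its underside.
Not all that is in view belongs to the job. What is shaped like the part that bears bracket_web but turquoise is not meant.

How it is judged:
By the outcome, as a careful person would: the job done as asked, in the order asked, and still so for the second after the job is handed in, while the arm keeps its last pose, push and grip.
It also fails if it takes over 51 s, if anything falls off the work surface, if the arm or the gripper's body presses on something with over 40 N, if the wrist force passes 120 N, or if a joint passes its speed limit or range.

### The arm

A 7-joint arm with a two-finger parallel gripper is mounted at the origin on the work surface. World frame = base frame: x ahead of the robot, y to its left, z up, the work surface at z = 0. Lengths are in m, angles in rad, forces in N, time in s.
With the tool pointing down it reaches from about 0.4 to 0.85 m from the base axis. Payload 4.5 kg.
Tool frame: the origin (TCP) lies at the very end of the fingers, on their centre line; the grasp point (between the pads) lies 19 mm behind it; z points along the fingers, y is the line along which they close (so a half turn about z gives the same grasp; the last joint's range is limited). The gripper opens to 88 mm and grips with 3 to 60 N. Pads are 18 mm wide; open, the fingers measure 123 mm over their backs; the gripper's body (75 mm by 187 mm) begins 45 mm behind the grasp point.
Start: joints at [-1.124, 0.689, -0.195, 1.565, 0.157, 0.902, -0.215], TCP at [0.251, 0.573, 0.239] pointing down, gripper open.
Joint ranges: [-3.01, 3.01], [-0.46, 2.08], [-1.47, 1.51], [0.13, 2.56], [-1, 4.14], [0.04, 2.09], [-2.66, 2.66]. Speed limits (rad/s): [2.57, 2.57, 3.14, 3.14, 3.14, 3.14, 3.14].

### API

Orientations are given as a unit quaternion [x, y, z, w].
In Python, from plant import r gives the robot as it stands. The module is installed in compiled form; this text tells all that it offers.
- The arm moves only by the tool step_arm, never from a script. Its argument "increments" is a list of rows, each a list of 2 entries, a list of its own where there are three numbers: the shift along the world's x, y, z in cm, then the turn, a rotation vector about the world's x, y, z in degrees. A call has exactly 10 rows; each row shifts and turns the commanded pose from where the row before left it; what a row does not reach is not made up. A row lasts 1/10 s, in which the tool goes at most 50 mm and 8.59 degrees, less where a joint would pass 70% of its speed; a pose out of reach is approached as far as the arm can. A call is refused whole if a number of a shift passes 5 or a number of a turn 8.59, either way. A call with a gripper value outside its range is refused whole. "fingers" is the opening, from 0 (shut) to 1 (fully open), set as the call begins (left out, the last holds). The fingers move at their own pace and stop on an object; "grip_force" is the grip in N (left out, the last holds). Time passes only in rows, so rows that do not move let the fingers close, or fill a call up. It gives the time, the measured TCP pose, the force, the opening and the grip force at its end, in the units of the state.
- r.get_state(): the state, without advancing time (a new reading comes with each control period).
- r.snapshot(name): name is "scene" or "side" or "wrist"; returns (picture, depth): 420x560x3 uint8, red, green, blue; 420x560 float32, m along the optical axis (not along the pixel's ray), 0 where there is no reading.
- r.calibration(name): a dict with "fov_y" (degrees; the focal length in pixels is half the picture's height over the tangent of half this angle, whatever the lens; pixels are square), "cx", "cy" (the principal point, pixels), "k1" (the pictures are not rectified: a ray, as slopes to the right and down, at radius r is drawn at 1 + k1 r^2 times it, then the intrinsics apply), "R" (3x3) and "t" (3): a world point X has camera coordinates R X + t. Camera axes: x right, y down, z forward; pixel columns grow to the right and rows downward; lengths in m; the calibration is good to about 2 mm. A picture is of the moment at which its call begins: read the wrist's pose just before it. calibration takes no time and is no camera call; for the wrist camera it gives the pose at the moment of the call.
- r.finish_job(): hands the job in; it is judged then, once.
The state is a dict: "clock": time; "q": joint angles; "qd": joint speeds; "joint_torque": joint torques, N m; "tool_pos": TCP position; "eef_rot": TCP orientation; "contact_force": force on the tool from outside, world axes, zero at the start; "moment": the same for the moment, N m; "opening": opening from 0.0 (shut) to 1.0 (fully open); "finger_force": force on a finger pad.
Only numpy, scipy, OpenCV 4.12 (cv2) and the standard library are available. Lean on these libraries where they do the work, as an engineer would, in place of code of your own. Each camera call takes 0.05 s, during which the arm holds its last target. There are 200 camera calls.

## Working session

There is one attempt and no reset: what is moved stays moved. The work goes in short steps, Python scripts to look and compute and a tool call to move; the robot and the scene stay as the last step left them, time stands still between calls to the robot, and variables do not carry over. Pictures are saved under pics/ and viewed, at most 10 in all, crops included, and the job is handed in when it is done.

Besides the shell and the picture viewer there is one more tool, called after "Call:" as name([rows], argument=value, ...), one row to a line, values as JSON. step_arm: Moves the arm, as the interface text tells. Its arguments: {"type":"object","properties":{"increments":{"type":"array","items":{"type":"array"}},"fingers":{"type":"number"},"grip_force":{"type":"number"}},"required":["increments"]}

```bash
mkdir -p pics; cat > h.py <<'E'
import numpy as np,cv2
from plant import r
def snap(n,save=None):
    c=r.calibration(n); p,d=r.snapshot(n)
    if save: cv2.imwrite('pics/'+save,p[:,:,::-1])
    return p,d,c
def world(d,c):
    H,W=d.shape; f=H/2/np.tan(np.radians(c['fov_y'])/2)
    v,u=np.mgrid[:H,:W].astype(np.float64)
    K=np.array([[f,0,c['cx']],[0,f,c['cy']],[0,0,1]])
    pts=np.stack([u.ravel(),v.ravel()],1)[:,None]
    s=cv2.undistortPoints(pts,K,np.array([c['k1'],0,0,0.])).reshape(H,W,2)
    X=np.dstack([s,np.ones((H,W))])*d[...,None]
    return (X-np.array(c['t']))@np.array(c['R'])
E
python3 - <<'E'
from h import *
for n in('scene','side'):
    p,d,c=snap(n,n+'0.png'); np.savez('pics/'+n+'0.npz',p=p,w=world(d,c),d=d)
    R=np.array(c['R']);print(n,-R.T@c['t'],R[2])
s=r.get_state();print({k:np.round(v,3) for k,v in s.items()})
a=cv2.imread('pics/scene0.png')
E
```

```text
scene [ 1.20973801 -0.42359894  0.62535692] [-0.70955126  0.43076452 -0.55765485]
side [ 0.0086773  -0.53910736  0.84957413] [ 0.49318708  0.50064868 -0.71141929]
{'clock': np.float64(0.1), 'q': array([-1.124,  0.69 , -0.195,  1.566,  0.157,  0.902, -0.215]), 'qd': array([-0.001, -0.002,  0.001, -0.003,  0.001, -0.002,  0.   ]), 'joint_torque': array([-4.0000e-03, -5.2850e+01, -1.2720e+00, -1.5383e+01, -5.3000e-02,
        2.0000e-03,  0.0000e+00]), 'tool_pos': array([0.251, 0.572, 0.238]), 'eef_rot': array([ 0.205,  0.979, -0.001, -0.   ]), 'contact_force': array([ 0.619,  0.54 , -0.214]), 'moment': array([0.059, 0.009, 0.013]), 'finger_force': np.float64(0.0), 'opening': np.float64(1.002)}
```

View pics/scene0.png

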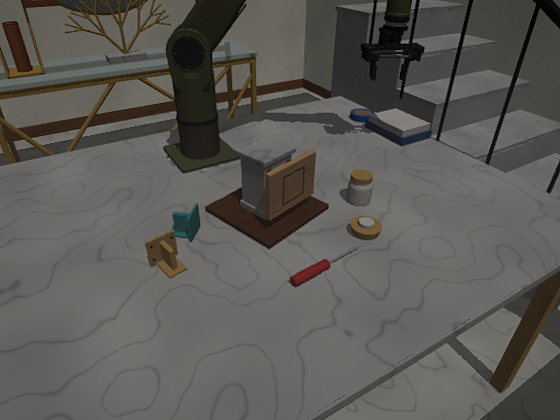

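View pics/side0.png

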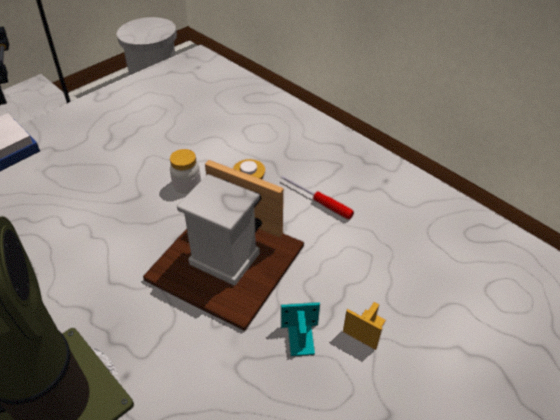

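The scene view shows the brass bracket at (165,255), its foot towards the camera. The outline is at (293,185), the screwdriver at (320,268), the dish at (366,228) and the jar at (360,188). In the side view the bracket's back plate is at (365,328), and the board is seen from behind at (245,195).

```bash
cat > m.py <<'E'
from h import *
S=np.load('pics/scene0.npz');D=np.load('pics/side0.npz')
def plane(P,it=6,th=.003):
    best=None;rg=np.random.default_rng(0)
    for _ in range(400):
        a=P[rg.choice(len(P),3,False)];n=np.cross(a[1]-a[0],a[2]-a[0])
        if np.linalg.norm(n)<1e-7: continue
        n/=np.linalg.norm(n);m=abs((P-a[0])@n)<th
        if best is None or m.sum()>best.sum(): best=m
    Q=P[best];c=Q.mean(0);n=np.linalg.svd(Q-c)[2][2];return c,n,best
def reg(Z,u0,u1,v0,v1,hue=None,zmin=.004):
    w=Z['w'][v0:v1,u0:u1].reshape(-1,3);p=Z['p'][v0:v1,u0:u1]
    h=cv2.cvtColor(p,cv2.COLOR_RGB2HSV).reshape(-1,3)
    m=(Z['d'][v0:v1,u0:u1].ravel()>0)&(w[:,2]>zmin)
    if hue: m&=(h[:,0]>=hue[0])&(h[:,0]<=hue[1])&(h[:,1]>hue[2])
    return w[m]
if __name__=='__main__':
    np.set_printoptions(precision=4,suppress=True)
    for nm,P in(('brk scene',reg(S,140,192,225,282,(8,28,90))),('brk side',reg(D,340,390,298,352,(8,28,90))),('board scene',reg(S,262,320,148,222,(5,25,50),.045)),('jar',reg(S,345,376,168,208)),('dish',reg(S,348,384,213,240)),('driver',reg(S,288,362,245,290))):
        c,n,b=plane(P);Q=P[b]
        t=np.array([-n[1],n[0],0]);t/=np.linalg.norm(t);e=(Q-c)@t
        print(nm,len(P),b.sum(),'c',c,'n',n,'yaw',np.degrees(np.arctan2(n[1],n[0])),'ext',e.min(),e.max(),'z',Q[:,2].min(),Q[:,2].max(),'t',t,'all',P.min(0),P.max(0))
    for n,Z,b in(('a',S,(135,200,220,290)),('b',D,(335,395,292,357)),('c',S,(255,325,145,225))):
        u0,u1,v0,v1=b;cv2.imwrite(f'pics/{n}.png',cv2.resize(Z['p'][v0:v1,u0:u1,::-1],(260,280),interpolation=cv2.INTER_CUBIC))
    cv2.imwrite('pics/abc.png',np.hstack([cv2.imread(f'pics/{k}.png') for k in 'abc']))
E
python3 m.py
```

```text
brk scene 1026 509 c [ 0.4725 -0.2841  0.0435] n [0.9739 0.2267 0.0091] yaw 13.102945504876896 ext -0.029806048616974716 0.03896059731312852 z 0.004374818512937342 0.07176150468187974 t [-0.2267  0.974   0.    ] all [ 0.4611 -0.3136  0.004 ] [ 0.5339 -0.2464  0.0718]
brk side 1096 819 c [ 0.4678 -0.2817  0.0408] n [ 0.9772  0.2121 -0.008 ] yaw 12.243081183986863 ext -0.0334493014194676 0.035470445218093984 z 0.004075459716254591 0.07454971828575686 t [-0.2121  0.9773  0.    ] all [ 0.4582 -0.3147  0.004 ] [ 0.5342 -0.246   0.0745]
board scene 2287 1955 c [0.4974 0.0454 0.119 ] n [ 0.9591  0.283  -0.0027] yaw 16.438515017014268 ext -0.07906534001396383 0.09356954332065764 z 0.053067170935426934 0.17936408995282374 t [-0.283   0.9591  0.    ] all [ 0.4361 -0.0339  0.0531] [0.5215 0.1355 0.1794]
jar 782 265 c [0.5152 0.2495 0.0459] n [ 0.5562 -0.8266  0.0857] yaw -56.06270868932477 ext -0.021169248605494587 0.02285526812502742 z 0.004410162309142692 0.08442449967836844 t [0.8296 0.5583 0.    ] all [0.4692 0.2379 0.0041] [0.5352 0.302  0.0864]
dish 603 342 c [0.6276 0.1863 0.0245] n [ 0.0095 -0.0028  1.    ] yaw -16.25287451601648 ext -0.03514399763469984 0.04227621218169619 z 0.020755856460628046 0.02776173791839 t [0.2799 0.96   0.    ] all [0.582  0.1526 0.0041] [0.6623 0.2311 0.037 ]
driver 577 357 c [ 0.6875 -0.0049  0.0209] n [-0.5156 -0.112  -0.8494] yaw -167.7420757655766 ext -0.13345181410297507 0.06489450843983884 z 0.004616932357548135 0.028162026724562937 t [ 0.2123 -0.9772  0.    ] all [ 0.582  -0.0715  0.0043] [0.7022 0.1272 0.0285]
```

View pics/abc.png

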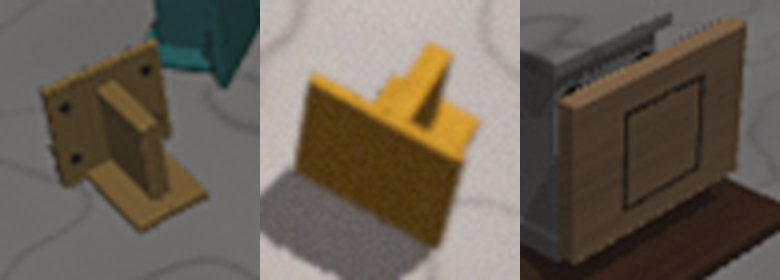

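```bash
python3 - <<'E'
from m import *
np.set_printoptions(precision=4,suppress=True)
P=reg(S,165,205,198,248,(75,100,60));Q=reg(D,275,325,295,358,(75,100,60))
print('decoy',P.min(0),P.max(0),Q.min(0),Q.max(0))
b=np.array([.4664,-.2807]);n=np.array([.976,.217]);t=np.array([-.217,.976])
A=np.vstack([P,Q])[:,:2]-b;print('decoy in bracket frame n',(A@n).min(),(A@n).max(),'t',(A@t).min(),(A@t).max())
# outline
g=cv2.cvtColor(S['p'],cv2.COLOR_RGB2GRAY).astype(float)
bh=cv2.morphologyEx(g,cv2.MORPH_BLACKHAT,np.ones((7,7)))
m=np.zeros(g.shape,bool);m[160:208,279:308]=bh[160:208,279:308]>12
m&=(S['d']>0)
c,nn,_=plane(reg(S,262,320,148,222,(5,25,50),.045));
if nn[0]<0:nn=-nn
n2=nn[:2]/np.linalg.norm(nn[:2]);t2=np.array([-n2[1],n2[0]])
W=S['w'][m];W=W[abs((W-c)@nn)<.006]
e=(W[:,:2]-c[:2])@t2;z=W[:,2]
print(len(W),'t',np.percentile(e,[0,3,10,50,90,97,100]),'z',np.percentile(z,[0,3,10,50,90,97,100]),'c',c,n2)
# t edges histogram
print(np.histogram(e,np.arange(-.06,.065,.005)))
em=(np.median(e[e<np.median(e)-.025])+np.median(e[e>np.median(e)+.025]))/2
print('outline xy',c[:2]+t2*em,'em',em)
# board via side? front edge top
E
```

```text
decoy [ 0.3624 -0.2294  0.004 ] [ 0.4421 -0.1583  0.0726] [ 0.356  -0.2433  0.004 ] [ 0.4393 -0.1589  0.0731]
decoy in bracket frame n -0.09406789583068959 -0.006937507820523465 t 0.05351410726515464 0.13701543613063819
148 t [-0.0322 -0.0302 -0.029   0.0108  0.0478  0.0498  0.0514] z [0.0704 0.0719 0.0738 0.1114 0.1525 0.1541 0.1548] c [0.4974 0.0454 0.119 ] [0.9591 0.283 ]
(array([ 0,  0,  0,  0,  0,  7, 29,  6,  4,  7,  4,  6,  7,  4,  4,  4,  6,
        4,  6,  5, 17, 24,  4,  0]), array([-0.06 , -0.055, -0.05 , -0.045, -0.04 , -0.035, -0.03 , -0.025,
       -0.02 , -0.015, -0.01 , -0.005, -0.   ,  0.005,  0.01 ,  0.015,
        0.02 ,  0.025,  0.03 ,  0.035,  0.04 ,  0.045,  0.05 ,  0.055,
        0.06 ]))
outline xy [0.495  0.0536] em 0.008550074157920053
```

Call:
step_arm([
  [[4,-1,2],[0,0,-8]],
  [[4,-2.5,1],[0,0,-8]],
  [[4,-2.5,1],[0,0,-8]],
  [[4,-2.5,1],[0,0,-8]],
  [[4,-2.5,1],[0,0,-8]],
  [[3.5,-3.5,1],[0,0,-8]],
  [[3.5,-3.5,1],[0,0,-8]],
  [[3,-4,1],[0,0,-8]],
  [[3,-4,1],[0,0,-8]],
  [[2,-4.5,0],[0,0,-8]],
])

```text
clock: 1.1
tool_pos: [0.6009, 0.2687, 0.3389]
eef_rot: [0.788, 0.616, 0.001, 0.0]
contact_force: [1.5, 0.5, 0.5]
opening: 1.003
finger_force: 0.0
```

Call:
step_arm([
  [[0.5,-4.8,0],[0,0,-8]],
  [[0.5,-4.8,0],[0,0,-8]],
  [[0.5,-4.8,0],[0,0,-8]],
  [[0,-4.8,0],[0,0,-8]],
  [[0,-4.8,0],[0,0,-8]],
  [[0,-4.8,0],[0,0,-8]],
  [[0,-4.8,0],[0,0,-8]],
  [[-0.5,-4.8,0],[0,0,-7.5]],
  [[-1,-4.8,-1],[-1.8,8.1,0]],
  [[-1,-4.8,-2],[-1.8,8.1,0]],
])

```text
clock: 2.1
tool_pos: [0.5887, -0.2105, 0.3116]
eef_rot: [0.983, 0.109, -0.144, 0.016]
contact_force: [1.0, 1.1, -1.2]
opening: 0.998
finger_force: 0.0
```

Call:
step_arm([
  [[-1,-3,-3],[-1.8,8.1,0]],
  [[-1,-2,-3],[0,0,0]],
  [[-1,0,-3],[0,0,0]],
  [[-0.5,0,-3],[0,0,0]],
  [[-0.5,0,-3],[0,0,0]],
  [[0,0,-2],[0,0,0]],
  [[0,0,0],[0,0,0]],
  [[0,0,0],[0,0,0]],
  [[0,0,0],[0,0,0]],
  [[0,0,0],[0,0,0]],
])

```text
clock: 3.1
tool_pos: [0.5503, -0.2579, 0.1406]
eef_rot: [0.971, 0.109, -0.213, 0.024]
contact_force: [-0.5, 0.0, 0.9]
opening: 0.998
finger_force: 0.0
```

```bash
python3 - <<'E'
from m import *
from scipy.spatial.transform import Rotation as Ro
np.set_printoptions(precision=4,suppress=True)
s=r.get_state();p,d,c=snap('wrist','w1.png');w=world(d,c);np.savez('pics/w1.npz',p=p,w=w,d=d)
M=Ro.from_quat(s['eef_rot']).as_matrix();print(s['q'],s['tool_pos'],'\n',M,s['contact_force'])
E
```

```text
[ 0.0413  1.0203  0.4831  1.3555 -0.1774  1.2017 -0.8651] [ 0.5503 -0.2579  0.1406] 
 [[ 0.8852  0.2221 -0.4087]
 [ 0.202  -0.975  -0.0924]
 [-0.419  -0.0008 -0.908 ]] [-0.4943  0.0187  0.8518]
```

View pics/w1.png

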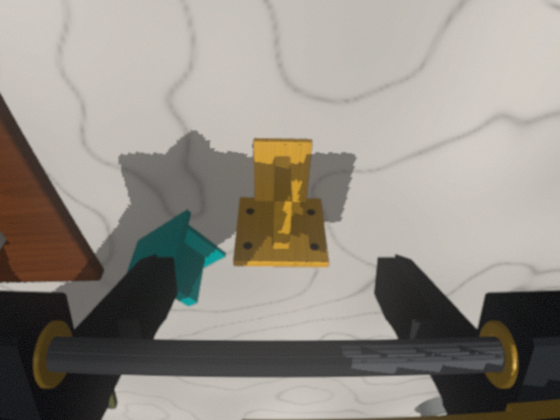

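The wrist view shows the bracket plate at (282,232), foot at (283,165) and web at about u=284. The finger tips are at u≈172 and 378, and the decoy is at (180,255), left of the finger path.

```bash
cat > wm.py <<'E'
from m import *
np.set_printoptions(precision=4,suppress=True)
def brk(f):
    W=np.load(f);P=reg(W,225,340,130,275,(8,28,90),.009)
    P=P[(P[:,2]<.085)]
    c,n,b=plane(P,th=.002)
    if n[0]<0:n=-n
    print('plane',len(P),b.sum(),c,n)
    n2=n[:2]/np.linalg.norm(n[:2]);t2=np.array([-n2[1],n2[0]])
    a=P[:,:2]@n2;e=P[:,:2]@t2
    top=a-c[:2]@n2
    for nm,k in(('plate',abs(top)<.008),('web',(top>.012)&(P[:,2]>.02)),('webtop',(top>.012)&(P[:,2]>.05))):
        print(nm,k.sum(),'t',np.percentile(e[k],[1,50,99]),'n',np.percentile(a[k],[1,50,99]),'z',np.percentile(P[k,2],[1,50,99]))
    F=reg(W,225,340,130,275,(8,28,90),.003);F=F[F[:,2]<.009];print('foot t',np.percentile(F[:,:2]@t2,[1,99]),'n',np.percentile(F[:,:2]@n2,[1,99]),np.median(F[:,2]))
    print('yaw',np.degrees(np.arctan2(n2[1],n2[0])),n2,t2)
brk('pics/w1.npz')
E
python3 wm.py
```

```text
plane 6240 4481 [ 0.472  -0.2795  0.045 ] [0.9795 0.2011 0.008 ]
plate 4762 t [-0.4025 -0.3663 -0.3353] n [0.402  0.4063 0.4114] z [0.01   0.0487 0.0713]
web 1272 t [-0.3751 -0.3691 -0.3632] n [0.4191 0.4529 0.4552] z [0.0209 0.0577 0.0598]
webtop 802 t [-0.3751 -0.3691 -0.3632] n [0.4187 0.4423 0.4549] z [0.0503 0.0585 0.0599]
foot t [-0.3979 -0.3395] n [0.4058 0.4668] 0.006648494351698614
yaw 11.601325360663376 [0.9796 0.2011] [-0.2011  0.9796]
```

Call:
step_arm([
  [[0.12,-0.57,0],[0,0,-1.2]],
  [[-0.7,-0.14,-1.5],[0,0,0]],
  [[-0.7,-0.14,-1.5],[0,0,0]],
  [[-0.7,-0.14,-1.5],[0,0,0]],
  [[-0.7,-0.14,-1.5],[0,0,0]],
  [[-0.7,-0.14,-1.5],[0,0,0]],
  [[-0.7,-0.14,-1.5],[0,0,0]],
  [[-0.7,-0.14,-1.5],[0,0,0]],
  [[-0.65,-0.14,-1.5],[0,0,0]],
  [[0,0,0],[0,0,0]],
])

```text
clock: 4.15
tool_pos: [0.4932, -0.2746, 0.0181]
eef_rot: [0.971, 0.098, -0.216, 0.02]
contact_force: [-1.1, -0.1, 0.2]
opening: 1.001
finger_force: 0.0
```

Call:
step_arm([
  [[0,0,0],[0,0,0]],
  [[0,0,0],[0,0,0]],
  [[0,0,0],[0,0,0]],
  [[0,0,0],[0,0,0]],
  [[0,0,0],[0,0,0]],
  [[0,0,0],[0,0,0]],
  [[0,0,0],[0,0,0]],
  [[0,0,0],[0,0,0]],
  [[0,0,0],[0,0,0]],
  [[0,0,0],[0,0,0]],
], fingers=0, grip_force=40)

```text
clock: 5.15
tool_pos: [0.4952, -0.2745, 0.0193]
eef_rot: [0.971, 0.099, -0.214, 0.021]
contact_force: [-0.4, 0.1, -0.9]
opening: 0.131
finger_force: 40.0
```

Call:
step_arm([
  [[0,0,0.5],[0,0,0]],
  [[0.5,0,1.5],[0,0,0]],
  [[1,0.5,1.5],[0,0,0]],
  [[1.5,1.5,1.5],[0,0,0]],
  [[1.5,2,1.5],[0,0,0]],
  [[1.5,2.5,1.5],[0,0,0.8]],
  [[1.5,2.5,0.5],[0,0,0.8]],
  [[1.5,2.5,0],[0,0,0.8]],
  [[1.5,2.5,0],[0,0,0.8]],
  [[1,2.5,0],[0,0,0.8]],
])

```text
clock: 6.15
tool_pos: [0.611, -0.1081, 0.1043]
eef_rot: [0.967, 0.133, -0.213, 0.028]
contact_force: [0.3, 0.0, -2.1]
opening: 0.135
finger_force: 40.0
```

Call:
step_arm([
  [[1,2.5,0],[0,0,0.8]],
  [[0,2.5,0],[0,0,0]],
  [[0,2.5,0],[0,0,0]],
  [[0,2.5,0],[0,0,0]],
  [[0,2.5,0],[0,0,0]],
  [[0,2.5,0],[0,0,0]],
  [[0,2.5,0],[0,0,0]],
  [[0,1.6,0],[0,0,0]],
  [[0,1,0],[0,0,0]],
  [[0,0,0],[0,0,0]],
])

```text
clock: 7.15
tool_pos: [0.6201, 0.0929, 0.1041]
eef_rot: [0.966, 0.141, -0.213, 0.029]
contact_force: [-0.2, 0.9, -2.7]
opening: 0.131
finger_force: 40.0
```

```bash
python3 - <<'E'
from m import *
from scipy.spatial.transform import Rotation as Ro
np.set_printoptions(precision=4,suppress=True)
s=r.get_state()
M=Ro.from_quat(s['eef_rot']).as_matrix();print(s['q'],s['tool_pos'],s['opening'],'\n',M,s['contact_force'],'yaw',np.degrees(np.arctan2(M[0,1],-M[1,1])))
ims=[]
for n in('scene','wrist','side'):
    p,d,c=snap(n,n+'2.png');w=world(d,c);np.savez('pics/'+n+'2.npz',p=p,w=w,d=d);ims.append(p)
S2=ims[0][100:300,180:447];Q=ims[2][100:300,140:407]
o=np.vstack([np.hstack([cv2.resize(S2,(400,300)),cv2.resize(Q,(400,300))]),np.hstack([cv2.resize(ims[1],(400,300)),np.zeros((300,400,3),np.uint8)])])
cv2.imwrite('pics/v2.png',o[:,:,::-1])
E
```

```text
[-0.4054  1.1124  0.4254  1.1965 -0.3206  1.3393 -1.2561] [0.6201 0.0929 0.1041] 0.13053429412963008 
 [[ 0.8693  0.2844 -0.4042]
 [ 0.2593 -0.9587 -0.117 ]
 [-0.4207 -0.0031 -0.9072]] [-0.1661  0.8676 -2.6833] yaw 16.52475382147352
```

View pics/v2.png

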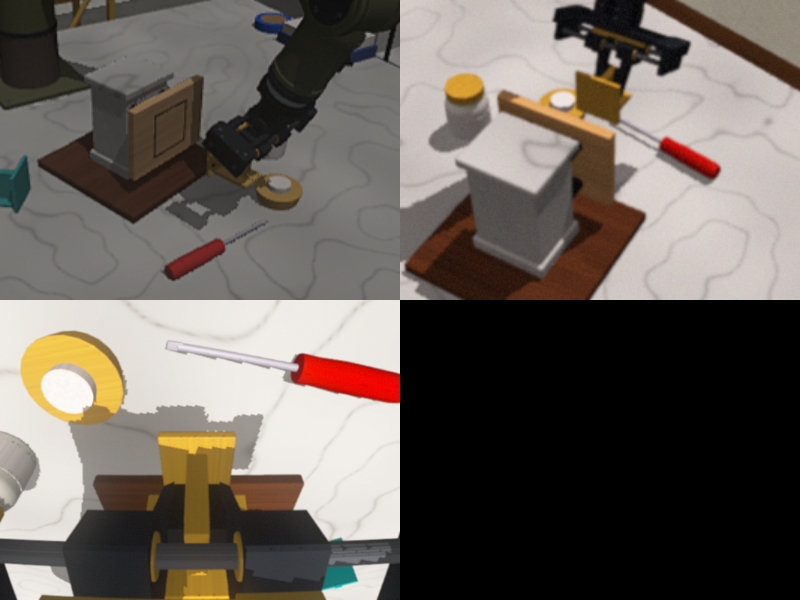

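The bracket is held upright in front of the board, with the scene unobstructed: back plate in the side crop at (598,97), outline in the scene crop at (171,128).

```bash
python3 - <<'E'
from m import *
np.set_printoptions(precision=4,suppress=True)
Z=np.load('pics/side2.npz');P=reg(Z,252,296,142,190,(8,28,110),.06)
P=P[P[:,2]<.17]
c,n,b=plane(P,th=.002);n=n*np.sign(n[0]);Q=P[b]
n2=n[:2]/np.linalg.norm(n[:2]);t2=np.array([-n2[1],n2[0]]);e=Q[:,:2]@t2
print(len(P),b.sum(),c,n,'yaw',np.degrees(np.arctan2(n[1],n[0])),'t',np.percentile(e,[1,50,99]),'z',np.percentile(Q[:,2],[1,50,99]),'nn',c[:2]@n2)
tc=np.mean(np.percentile(e,[1,99]));print('back centre',n2*(c[:2]@n2)+t2*tc,'in board frame n,t of O-back:')
# board rear/top in side view for cross-check of front plane: top edge points z>.174
for f,box in(('side2',(195,300,155,225)),('scene2',(262,320,148,222))):
    Z=np.load(f'pics/{f}.npz');P=reg(Z,*box,(5,25,50),.05);P=P[(P[:,2]<.185)]
    nb=np.array([.959,.283]);tb=np.array([-.283,.959])
    T=P[(P[:,2]>.170)&(abs(P[:,:2]@nb-.485)<.03)]
    print(f,len(T),'n',np.percentile(T[:,:2]@nb,[2,50,98]),'t',np.percentile(T[:,:2]@tb,[1,99]),'z',np.percentile(T[:,2],[50,98]))
    if f=='scene2':
        c,n,b=plane(P,th=.002);n*=np.sign(n[0]);print(c,n,'yaw',np.degrees(np.arctan2(n[1],n[0])),c[:2]@nb)
print('O n,t',np.array([.495,.0536])@nb,np.array([.495,.0536])@tb)
E
```

```text
935 592 [0.5919 0.0811 0.1228] [ 0.9589  0.2837 -0.0063] yaw 16.479128233389737 t [-0.1242 -0.0898 -0.0555] z [0.0885 0.1228 0.155 ] nn 0.5905825140081998
back centre [0.5918 0.0814] in board frame n,t of O-back:
side2 636 n [0.4738 0.4797 0.4904] t [-0.1736 -0.008 ] z [0.176  0.1788]
scene2 322 n [0.4759 0.4875 0.4922] t [-0.1749 -0.0082] z [0.1757 0.1788]
[0.4971 0.0469 0.118 ] [ 0.9583  0.2858 -0.0051] yaw 16.604278781536507 0.4899771684764868
O n,t 0.48987379999999997 -0.08868259999999999
```

Call:
step_arm([
  [[-0.5,-0.15,-0.1],[0,0,0]],
  [[-1,-0.3,-0.2],[0,0,0]],
  [[-1.2,-0.35,-0.2],[0,0,0]],
  [[-1.2,-0.35,0],[0,0,0]],
  [[-1.2,-0.35,0],[0,0,0]],
  [[-1.2,-0.35,0],[0,0,0]],
  [[-1,-0.3,0],[0,0,0]],
  [[-0.7,-0.2,0],[0,0,0]],
  [[-0.3,-0.1,0],[0,0,0]],
  [[0,0,0],[0,0,0]],
])

```text
clock: 8.3
tool_pos: [0.537, 0.0667, 0.0994]
eef_rot: [0.966, 0.139, -0.213, 0.03]
contact_force: [0.7, -0.9, -2.2]
opening: 0.134
finger_force: 40.0
```

```bash
cat > v.py <<'E'
import sys
from m import *
from scipy.spatial.transform import Rotation as Ro
np.set_printoptions(precision=4,suppress=True)
k=sys.argv[1]
s=r.get_state()
M=Ro.from_quat(s['eef_rot']).as_matrix();nb=np.array([.959,.284]);tb=np.array([-.284,.959]);x=s['tool_pos']
print('TCP',x,'n',x[:2]@nb,'t',x[:2]@tb,'F n,t',s['contact_force'][:2]@nb,s['contact_force'][:2]@tb,s['contact_force'][2],'yaw',np.degrees(np.arctan2(M[0,1],-M[1,1])))
I=[]
for n,(u0,u1,v0,v1) in(('scene',(250,330,145,225)),('side',(195,305,125,235))):
    p,d,c=snap(n);w=world(d,c);np.savez(f'pics/{n}{k}.npz',p=p,w=w,d=d)
    I.append(cv2.resize(p[v0:v1,u0:u1],(400,400),interpolation=cv2.INTER_CUBIC))
cv2.imwrite(f'pics/v{k}.png',np.hstack(I)[:,:,::-1])
E
python3 v.py 3
```

```text
TCP [0.537  0.0667 0.0994] n 0.5339099801812984 t -0.08854230370488124 F n,t 0.4294611328685171 -1.1073628479281465 -2.157978888338289 yaw 16.385998462679147
```

View pics/v3.png

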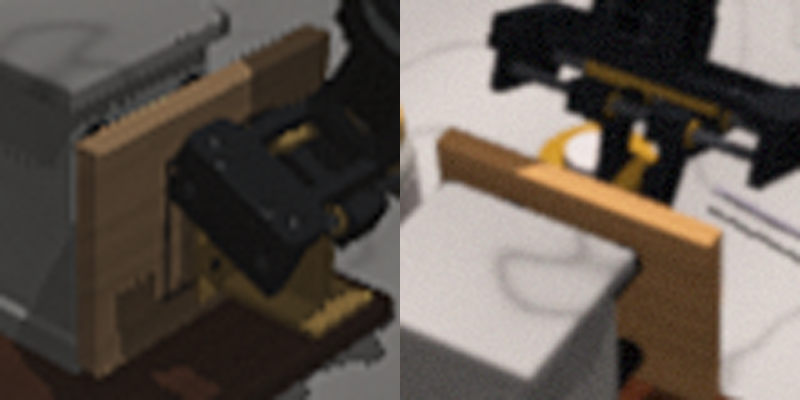

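The gripper hides most of the plate in the scene crop. The plate's left edge shows at (205,270) and the outline's left line at (168,240), with a clear gap still to the board.

```bash
python3 - <<'E'
from m import *
np.set_printoptions(precision=4,suppress=True)
Z=np.load('pics/scene3.npz');w=Z['w'];nb=np.array([.959,.284]);tb=np.array([-.284,.959])
n=w[...,:2]@nb;t=w[...,:2]@tb;z=w[...,2]
hsv=cv2.cvtColor(Z['p'],cv2.COLOR_RGB2HSV)
ok=np.zeros(n.shape,bool);ok[180:215,280:330]=True
print('board n',np.median(n[165:200,270:280]))
m=ok&(n>.500)&(n<.516)&(z>.07)&(z<.16)&(hsv[...,1]>100)
print('plate',m.sum(),'n',np.percentile(n[m],[5,50,95]),'t',np.sort(t[m])[:12],'z',np.sort(z[m])[:12])
for v in range(184,212,2):
    print(v,[(u,round(n[v,u]*1e3),round(t[v,u]*1e3),round(z[v,u]*1e3),hsv[v,u,1],hsv[v,u,2]) for u in range(282,298,2)])
m=ok&(n>.52)&(n<.56)&(z>.076)&(z<.092)&(hsv[...,1]>100)
print('foot',m.sum(),'n',np.percentile(n[m],[2,98]),'t',np.percentile(t[m],[2,98]),'z',np.percentile(z[m],[2,50,98]))
E
```

```text
board n 0.48980896318334344
plate 79 n [0.5052 0.5088 0.5139] t [-0.1247 -0.1244 -0.1237 -0.1229 -0.1228 -0.1227 -0.1225 -0.1224 -0.1223
 -0.1221 -0.122  -0.122 ] z [0.0816 0.0816 0.0821 0.0822 0.0822 0.0829 0.0843 0.0843 0.0848 0.0849
 0.085  0.0851]
184 [(282, 490, -130, 135, np.uint8(106), np.uint8(77)), (284, 534, -174, 171, np.uint8(32), np.uint8(16)), (286, 541, -175, 175, np.uint8(13), np.uint8(20)), (288, 546, -174, 176, np.uint8(22), np.uint8(23)), (290, 552, -174, 178, np.uint8(13), np.uint8(20)), (292, 561, -179, 185, np.uint8(14), np.uint8(18)), (294, 569, -181, 188, np.uint8(38), np.uint8(20)), (296, 575, -182, 192, np.uint8(27), np.uint8(19))]
186 [(282, 490, -131, 130, np.uint8(106), np.uint8(77)), (284, 490, -123, 126, np.uint8(100), np.uint8(64)), (286, 538, -171, 167, np.uint8(69), np.uint8(26)), (288, 547, -174, 172, np.uint8(13), np.uint8(19)), (290, 552, -174, 173, np.uint8(24), np.uint8(21)), (292, 557, -174, 176, np.uint8(26), np.uint8(20)), (294, 569, -181, 184, np.uint8(26), np.uint8(20)), (296, 575, -182, 187, np.uint8(24), np.uint8(21))]
188 [(282, 490, -13
[... 4289 characters left out ...]
p.uint8(107), np.uint8(50)), (290, 456, -58, 15, np.uint8(90), np.uint8(31)), (292, 461, -55, 16, np.uint8(97), np.uint8(29)), (294, 465, -52, 16, np.uint8(107), np.uint8(31)), (296, 468, -47, 15, np.uint8(104), np.uint8(32))]
210 [(282, 490, -129, 60, np.uint8(99), np.uint8(54)), (284, 490, -122, 56, np.uint8(98), np.uint8(57)), (286, 459, -78, 20, np.uint8(106), np.uint8(36)), (288, 461, -71, 17, np.uint8(114), np.uint8(29)), (290, 463, -66, 16, np.uint8(123), np.uint8(31)), (292, 467, -62, 16, np.uint8(104), np.uint8(32)), (294, 471, -58, 15, np.uint8(100), np.uint8(33)), (296, 475, -55, 16, np.uint8(99), np.uint8(31))]
foot 105 n [0.521 0.559] t [-0.1108 -0.0693] z [0.0819 0.0865 0.0905]
```

Call:
step_arm([
  [[-0.21,0,-0.1],[0,0,0]],
  [[-0.2,-0.03,0],[0,0,0]],
  [[-0.19,-0.05,0],[0,0,0]],
  [[-0.15,-0.04,0],[0,0,0]],
  [[-0.1,-0.03,0],[0,0,0]],
  [[-0.1,-0.03,0],[0,0,0]],
  [[-0.1,-0.03,0],[0,0,0]],
  [[-0.1,-0.03,0],[0,0,0]],
  [[-0.1,-0.03,0],[0,0,0]],
  [[0,0,0],[0,0,0]],
])

```text
clock: 9.4
tool_pos: [0.5245, 0.0643, 0.0983]
eef_rot: [0.966, 0.14, -0.214, 0.03]
contact_force: [0.7, 0.4, -1.6]
opening: 0.133
finger_force: 40.0
```

Call:
step_arm([
  [[-0.1,-0.03,0],[0,0,0]],
  [[-0.1,-0.03,0],[0,0,0]],
  [[-0.1,-0.03,0],[0,0,0]],
  [[-0.1,-0.03,0],[0,0,0]],
  [[0,0,0],[0,0,0]],
  [[0,0,0],[0,0,0]],
  [[0,0,0],[0,0,0]],
  [[0,0,0],[0,0,0]],
  [[0,0,0],[0,0,0]],
  [[0,0,0],[0,0,0]],
])

```text
clock: 10.4
tool_pos: [0.5209, 0.0634, 0.0983]
eef_rot: [0.967, 0.14, -0.213, 0.03]
contact_force: [4.5, 2.8, -1.8]
opening: 0.136
finger_force: 40.0
```

```bash
python3 v.py 4; python3 - <<'E'
from m import *
np.set_printoptions(precision=4,suppress=True)
Z=np.load('pics/scene4.npz');cv2.imwrite('pics/z4.png',cv2.resize(Z['p'][170:215,265:325,::-1],(800,600),interpolation=cv2.INTER_CUBIC))
w=Z['w'];nb=np.array([.959,.284]);tb=np.array([-.284,.959])
n=w[...,:2]@nb;t=w[...,:2]@tb
print('board n',np.median(n[165:200,270:278]))
c,nn,_=plane(w[160:205,268:280].reshape(-1,3),th=.002);print('board yaw',np.degrees(np.arctan2(nn[1],nn[0])),nn)
E
```

```text
TCP [0.5209 0.0634 0.0983] n 0.5175541515086785 t -0.08712900664888136 F n,t 5.079954769034141 1.4356655295629304 -1.7699297349486485 yaw 16.43182482611596
board n 0.4868094861421777
board yaw 16.877004927827183 [ 0.9569  0.2903 -0.0014]
```

View pics/z4.png

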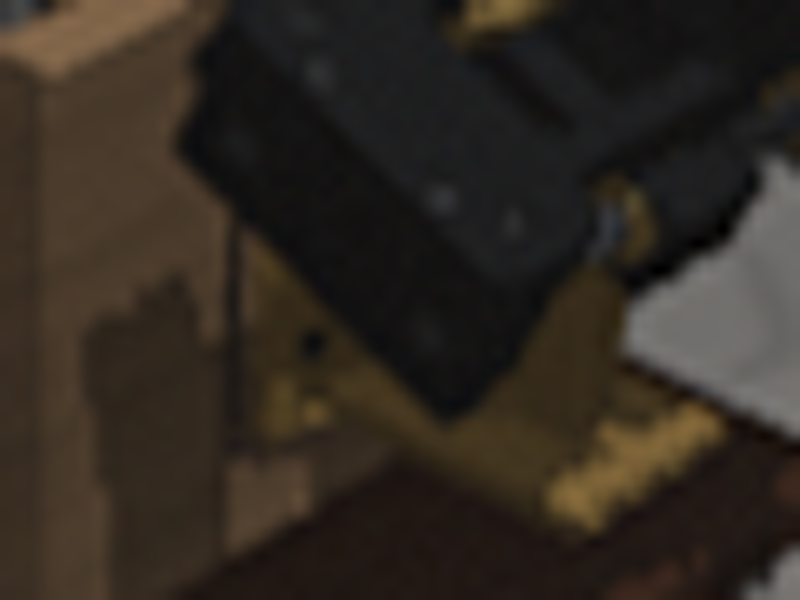

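Contact is made: the board is pushed in 3 mm at about 5 N. The outline's left line is at crop u=234 and the plate edge at u≈250, so the plate sits about 1 mm too far to +y. I'll back off, shift and press again.

Call:
step_arm([
  [[0.15,0.04,0],[0,0,0]],
  [[0.2,0.06,0],[0,0,0]],
  [[0.15,0.04,0],[0,0,0]],
  [[0.03,-0.1,0],[0,0,0.2]],
  [[0,0,0],[0,0,0]],
  [[-0.1,-0.03,0],[0,0,0]],
  [[-0.1,-0.03,0],[0,0,0]],
  [[-0.1,-0.03,0],[0,0,0]],
  [[-0.1,-0.03,0],[0,0,0]],
  [[-0.1,-0.03,0],[0,0,0]],
])

```text
clock: 11.5
tool_pos: [0.5219, 0.0623, 0.0983]
eef_rot: [0.966, 0.142, -0.212, 0.03]
contact_force: [3.0, 0.4, -2.6]
opening: 0.133
finger_force: 40.0
```

Call:
step_arm([
  [[-0.1,-0.03,0],[0,0,0]],
  [[-0.1,-0.03,0],[0,0,0]],
  [[-0.05,-0.01,0],[0,0,0]],
  [[0,0,0],[0,0,0]],
  [[0,0,0],[0,0,0]],
  [[0,0,0],[0,0,0]],
  [[0,0,0],[0,0,0]],
  [[0,0,0],[0,0,0]],
  [[0,0,0],[0,0,0]],
  [[0,0,0],[0,0,0]],
])

```text
clock: 12.5
tool_pos: [0.5203, 0.0618, 0.0983]
eef_rot: [0.967, 0.142, -0.211, 0.03]
contact_force: [6.0, 0.8, -2.9]
opening: 0.132
finger_force: 40.0
```

```bash
python3 v.py 5; python3 - <<'E'
from m import *
np.set_printoptions(precision=4,suppress=True)
Z=np.load('pics/scene5.npz');cv2.imwrite('pics/z5.png',cv2.resize(Z['p'][170:215,265:325,::-1],(800,600),interpolation=cv2.INTER_CUBIC))
w=Z['w'];n=w[...,:2]@np.array([.959,.284])
print('board n',np.median(n[165:200,270:278]))
print(r.get_state()['moment'])
E
```

```text
TCP [0.5203 0.0618 0.0983] n 0.5165377914711434 t -0.08852977048202927 F n,t 6.000250885074054 -0.9263637134966058 -2.855542925166708 yaw 16.66674295638268
board n 0.4857767506961258
[ 0.31   -1.3466  0.0933]
```

View pics/z5.png

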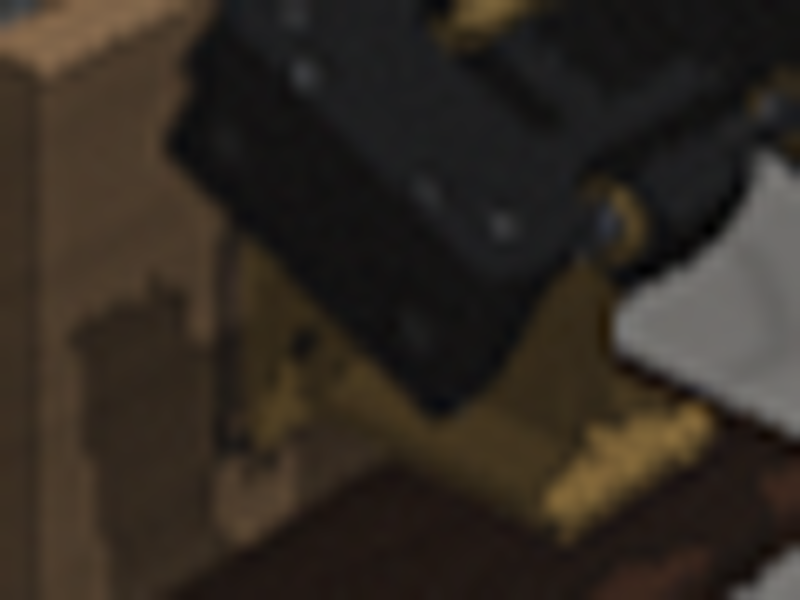

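The line is now at u≈228 with the plate edge just inside it; the board is in about 4 mm at 6 N. I'll press the rest.

Call:
step_arm([
  [[-0.1,-0.03,0],[0,0,0]],
  [[-0.1,-0.03,0],[0,0,0]],
  [[-0.07,-0.02,0],[0,0,0]],
  [[0,0,0],[0,0,0]],
  [[0,0,0],[0,0,0]],
  [[0,0,0],[0,0,0]],
  [[0,0,0],[0,0,0]],
  [[0,0,0],[0,0,0]],
  [[0,0,0],[0,0,0]],
  [[0,0,0],[0,0,0]],
])

```text
clock: 13.6
tool_pos: [0.5189, 0.0614, 0.0984]
eef_rot: [0.967, 0.142, -0.21, 0.03]
contact_force: [8.4, 0.4, -1.9]
opening: 0.132
finger_force: 40.0
```

```bash
python3 v.py 6; python3 - <<'E'
from m import *
np.set_printoptions(precision=4,suppress=True)
for k in '3456':
    w=np.load(f'pics/scene{k}.npz')['w'];n=w[...,:2]@np.array([.959,.284]);print(k,np.median(n[165:200,270:278]))
print(r.get_state()['contact_force'])
E
```

```text
TCP [0.5189 0.0614 0.0984] n 0.5150850014374221 t -0.08853643140546462 F n,t 8.156572817901264 -2.0360135036959686 -1.8773397356637598 yaw 16.692804330396854
3 0.48980412118090266
4 0.4868094861421777
5 0.4857767506961258
6 0.4842073260424653
[ 8.7641  1.519  -2.0121]
```

Call:
step_arm([
  [[-0.1,-0.03,0],[0,0,0]],
  [[-0.08,-0.03,0],[0,0,0]],
  [[0,0,0],[0,0,0]],
  [[0,0,0],[0,0,0]],
  [[0,0,0],[0,0,0]],
  [[0,0,0],[0,0,0]],
  [[0,0,0],[0,0,0]],
  [[0,0,0],[0,0,0]],
  [[0,0,0],[0,0,0]],
  [[0,0,0],[0,0,0]],
])

```text
clock: 14.7
tool_pos: [0.518, 0.0611, 0.0984]
eef_rot: [0.967, 0.142, -0.209, 0.03]
contact_force: [10.3, 2.5, -2.3]
opening: 0.131
finger_force: 40.0
```

```bash
python3 v.py 7; python3 - <<'E'
from m import *
w=np.load(f'pics/scene7.npz')['w'];n=w[...,:2]@np.array([.959,.284]);print(np.median(n[165:200,270:278]))
I=[np.load(f'pics/{k}7.npz')['p'][:,:,::-1] for k in('scene','side')]
cv2.imwrite('pics/f.png',np.hstack([cv2.resize(I[0][120:300,170:410],(400,300)),cv2.resize(I[1][100:280,150:390],(400,300))]))
E
```

```text
TCP [0.518  0.0611 0.0984] n 0.5140821083527652 t -0.08853378329645949 F n,t 10.62560662428286 -0.5126248770746121 -2.3091243001247643 yaw 16.71147518605405
0.48309557794159824
```

View pics/f.png

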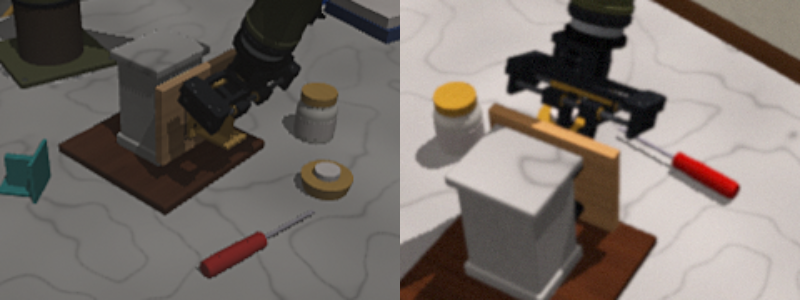

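The bracket is seated on the board, and the jar, dish and screwdriver are undisturbed. The board is in 6.7 mm and the push reads about 10 N, so I'm handing it in.

```bash
python3 -c "
from plant import r
print(r.finish_job())"
```

```text
the job is handed in; nothing more can be done
None
```

Job handed in at about 15 s: the arm still grips the brass bracket at 40 N and holds it upright against the board, centred in the outline to about 1 mm by my measurements. It pushes with about 10 N (board in 6.7 mm), and the candle, screwdriver and dish were not touched.

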